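# Slide the empty filter pitcher under the tap

### The arm

A 6-joint arm with a two-finger parallel gripper is mounted at the origin on the work surface. World frame = base frame: x ahead of the robot, y to its left, z up, the work surface at z = 0. Lengths are in mm, angles in rad, forces in N, time in s.
With the tool pointing down it reaches from about 350 to 850 mm from the base axis. Payload 8.1 kg.
Tool frame: the origin (TCP) lies at the very end of the fingers, on their centre line; the grasp point (between the pads) lies 19 mm behind it; z points along the fingers, y is the line along which they close (so a half turn about z gives the same grasp; the last joint's range is limited). The gripper opens to 85 mm and grips with 20 to 120 N. Pads are 22 mm wide; open, the fingers measure 114 mm over their backs; the gripper's body (76 mm by 85 mm) begins 54 mm behind the grasp point. The pads swing forward as they close: fully open they stand 13 mm farther back than shut.
Start: joints at [-1.333, 0.13, 1.488, -0, 1.523, -0.085], TCP at [190.354, -569.008, 231.292] pointing down, gripper open.
Joint ranges: [-2.96, 2.96], [-0.89, 2.26], [0.02, 2.5], [-1.34, 4.48], [0, 2.73], [-2.66, 2.66]. Speed limits (rad/s): [2.39, 2.39, 2.79, 3.14, 3.14, 3.14].

### API

Orientations are given as a unit quaternion [x, y, z, w].
In Python, from bench import ctrl gives the robot as it stands.
- The arm moves only by the tool arm_command, never from a script. Its argument "targets" is one flat list of numbers, 5 for each row, row after row: the opening, from 0 (shut) to 1 (fully open), then the shift along the tool's x, y, z as a fraction of full scale, then the turn about the tool's z as a fraction of full scale. A call has 1 to 20 rows; each row is the pose to reach, as a shift and turn from the pose commanded when the call began, along the tool's axes at that moment, turning the shorter way round; what a row does not reach only later rows make up. Full scale, the value 1, is 150 mm for a shift and 180 degrees for a turn. A row lasts 1/10 s, in which the tool goes at most 50 mm and 8.59 degrees, less where a joint would pass 70% of its speed; a pose out of reach is approached as far as the arm can. A call with a number of a shift or a turn outside -1 to 1 is refused whole. A call with a gripper value outside its range is refused whole. The fingers move at their own pace and stop on an object; the grip force is fixed at half the most. Time passes only in rows, so rows that repeat a pose let the fingers close. It gives the time, the measured TCP pose, the force, the opening and the grip force at its end, in the units of the state.
- ctrl.read_state(): the state, without advancing time (a new reading comes with each control period).
- ctrl.get_image(name): name is "scene" or "top" or "wrist"; returns (picture, depth): 420x560x3 uint8, red, green, blue; 420x560 float32, mm along the optical axis (not along the pixel's ray), 0 where there is no reading.
- ctrl.camera_params(name): a dict with "camera_matrix" (3x3 intrinsics, pixels), "dist_coeffs" ([k1, k2, p1, p2, k3] as OpenCV has them; the pictures are not rectified), "xyz" and "rotation" of the camera in the world. Camera axes: x right, y down, z forward; pixel columns grow to the right and rows downward; lengths in mm; the calibration is good to about 2 mm. A picture is of the moment at which its call begins: read the wrist's pose just before it. camera_params takes no time and is no camera call; for the wrist camera it gives the pose at the moment of the call.
- ctrl.sign_off(): hands the job in; it is judged then, once.
The state is a dict: "time": time; "qpos": joint angles; "dq": joint speeds; "joint_torque": joint torques, N m; "tcp_pos": TCP position; "ee_rot": TCP orientation; "wrist_force": force on the tool from outside, world axes, zero at the start; "moment": the same for the moment, N m; "width": finger opening in mm; "grasp_force": force on a finger pad.
Only numpy, scipy, OpenCV 4.12 (cv2) and the standard library are available. Lean on these libraries where they do the work, as an engineer would, in place of code of your own. Each camera call takes 0.05 s, during which the arm holds its last target. There are 200 camera calls.

### The job

Push the empty filter pitcher with your fingertips, low on its body so that it slides without tipping, until it stands upright right under the tap, with the tap's outlet wholly over the white filling dish in the pitcher's lid; then draw the hand away. Do not lift the pitcher or touch it higher up, and leave the teapot, cups, box, spoon, tin and bowl as they are.

Things in the scene. Friction and masses are not known exactly. Their poses are not given: they have to be found in the camera images.
- pitcher: Slim dark-grey plastic filter pitcher, loose, 0.34 to 0.6 kg, upright. Origin: middle of its underside, z up. Round foot 72 mm across, 12 mm high; above it a straight round body 88 mm across up to 215 mm; lid to 235 mm. Own +x points to its handle, which at the start faces roughly away from the robot, towards the tap; at -x a pouring lip reaches 60 mm out, 197 to 217 mm high.
- push_height (a point): Point on the pitcher's axis 30 mm above its underside: pushed at this height (up to 40 mm) it slides stiffly (friction 0.5 to 0.7) and stays where left; pushed higher than 50 to 75 mm it tips. A finger touching it while the grasp point between the finger pads is above 75 mm counts as touching it higher up.
- handle (a point): Middle of the pitcher's loop handle, 80 mm from the axis along its own +x, 145 mm above the underside; the loop reaches 90 mm from the axis, from 80 to 212 mm high, 14 mm thick
- lid_dish (a point): Middle of the white round filling dish (inner width 60 mm) on the pitcher's lid, on the pitcher's axis, 235 mm above its underside
- tap: Fixed steel swan-neck tap. Origin: on the counter right below the outlet, the middle of a round slotted steel drain plate 104 mm across, flush with the counter (no step). Own +x points from there to the upright column 140 mm away (20 mm thick, 48 mm wide at its foot, a small lever on its side). The neck arches back over at up to 333 mm high and ends in a 22 mm wide outlet facing down.
- outlet (a point): Middle of the tap's outlet opening, 260 mm above the counter, 25 mm higher than the pitcher's lid
- teapot: White ceramic teapot, loose, round, 132 mm wide, 130 mm high, spout and handle reach 115 mm from the axis along its own x. Origin: middle of underside
- cup_a: Stoneware cup, loose, no handle, 72 mm wide, 70 mm high, to one side of the tap. Origin: middle of underside
- cup_b: Second stoneware cup, same size, on the tap's other side. Origin: middle of underside
- cartridge_box: White plastic cartridge box, fixed, 120 x 160 mm, 94 mm high, with a hinged flap on top. Origin: middle of underside
- flap (a joint): Hinge of the cartridge box's flap, rad: 0 shut, grows as it opens
- spoon: Steel spoon, loose, 170 mm long, lying at the near right of the counter, along its own x. Origin: middle of its length, at the counter
- tea_tin: Round metal tea tin, loose, 79 mm wide, 117 mm high, out to one side of the tap. Origin: middle of underside
- dish: Small stoneware bowl, loose, 90 mm wide, 30 mm high, out to one side of the tap. Origin: middle of underside
Things that resemble listed ones, but are neither listed nor needed, are in the scene too. What is shaped like the pitcher but orange or red is not meant.

How it is judged (in metres and radians):
At the end, for the whole second after the job is handed in: The pitcher stands upright (within 0.05 rad) and at rest on the counter with the middle of its lid dish within 19 mm, horizontally, of the middle of the tap's outlet; the bystanders are within 20 mm of where they stood and the flap is shut (horizontal distance between lid_dish and outlet below 0.019 m and angle between pitcher's own z axis and vertical below 0.05 rad and height (world z) of pitcher below 0.005 m and linear speed of pitcher below 0.01 m/s and distance of each of teapot, cup_a, cup_b, spoon, tea_tin, dish from where it was at the start of the episode below 0.02 m and value of joint flap below 0.15 rad); the robot touches nothing.
It fails at once if the pitcher tips by more than 0.12 rad (angle between pitcher's own z axis and vertical above 0.12 rad).
It fails at once if the pitcher's underside is lifted more than 10 mm (height (world z) of pitcher above 0.01 m).
It fails at once if the pitcher is touched higher up: a finger touches it while the grasp point between the pads is more than 75 mm above the counter (contact force between the fingers and pitcher above 0.3 N and height (world z) of the grasp point above 0.075 m).
It fails at once if a bystander is moved by more than 20 mm, or the box's flap is opened (distance of any of teapot, cup_a, cup_b, spoon, tea_tin, dish from where it was at the start of the episode above 0.02 m or value of joint flap above 0.15 rad).
It also fails if it takes over 45 s, if anything falls off the work surface, if the arm or the gripper's body presses on something with over 40 N, if the wrist force passes 120 N, or if a joint passes its speed limit or range.

## Working session

There is one attempt and no reset: what is moved stays moved. The work goes in short steps, Python scripts to look and compute and a tool call to move; the robot and the scene stay as the last step left them, time stands still between calls to the robot, and variables do not carry over. Pictures are saved under pics/ and viewed, at most 10 in all, crops included, and the job is handed in when it is done.

Besides the shell and the picture viewer there is one more tool, called as name(argument=value, ...) on one line, values as JSON. arm_command: Moves the arm, as the interface text tells. Its arguments: {"type":"object","properties":{"targets":{"type":"array"}},"required":["targets"]}

```bash
mkdir -p pics
cat > h.py <<'E'
import numpy as np, cv2
from bench import ctrl
def grab(n):
    p=ctrl.camera_params(n); im,d=ctrl.get_image(n); return im,d,p
def cloud(d,p):
    K=np.array(p["camera_matrix"]);D=np.array(p["dist_coeffs"]);h,w=d.shape
    u,v=np.meshgrid(np.arange(w),np.arange(h))
    n=cv2.undistortPoints(np.stack([u,v],-1).reshape(-1,1,2).astype(np.float64),K,D).reshape(h,w,2)
    c=np.dstack([n[...,0]*d,n[...,1]*d,d])
    R=np.array(p["rotation"]);
    if R.shape!=(3,3):
        from scipy.spatial.transform import Rotation as Ro; R=Ro.from_quat(R).as_matrix()
    W=c@R.T+np.array(p["xyz"]); W[d<=0]=np.nan
    return W
E
python3 - <<'E'
from h import *
for n in("scene","top"):
    im,d,p=grab(n); np.savez(f"{n}0.npz",im=im,W=cloud(d,p),xyz=p["xyz"],R=p["rotation"])
    cv2.imwrite(f"pics/{n}0.png",im[...,::-1]); print(n,p)
s=ctrl.read_state();print(s)
E
```

```text
scene {'camera_matrix': array([[450.14890027,   0.        , 273.88207374],
       [  0.        , 450.14890027, 211.59583851],
       [  0.        ,   0.        ,   1.        ]]), 'dist_coeffs': array([-0.01154063,  0.        ,  0.        ,  0.        ,  0.        ]), 'xyz': array([1271.62522329,  550.70276774, 1122.34645537]), 'rotation': array([ 0.41085292,  0.83302102, -0.33578384, -0.15660483])}
top {'camera_matrix': array([[485.58752763,   0.        , 283.75696833],
       [  0.        , 485.58752763, 201.56389058],
       [  0.        ,   0.        ,   1.        ]]), 'dist_coeffs': array([-0.13120919,  0.        ,  0.        ,  0.        ,  0.        ]), 'xyz': array([ 377.41162541,   -6.00625815, 1591.02656105]), 'rotation': array([ 0.70634154, -0.70438905,  0.04728782, -0.05178373])}
{'time': 0.1, 'qpos': array([-1.33340648e+00,  1.31104422e-01,  1.48916656e+00,  5.35642048e-05,
        1.52298476e+00, -8.53924330e-02]), 'dq': array([-0.0002406 , -0.00172463, -0.00288267, -0.00139938, -0.00169624,
       -0.00037611]), 'joint_torque': array([ 8.22150323e-04, -5.70950568e+01, -5.01942837e+01, -1.28601641e-04,
        8.06878408e-03, -1.40291925e-05]), 'tcp_pos': array([ 190.25315784, -568.52494815,  230.34019916]), 'ee_rot': array([ 9.87004562e-01,  1.60690082e-01, -3.64624121e-05, -8.31176992e-04]), 'wrist_force': array([1.02416356, 0.19026094, 0.47049342]), 'moment': array([-0.03301971, -0.00329061, -0.03025849]), 'grasp_force': 0.0, 'width': 85.38547994715685}
```

View pics/scene0.png

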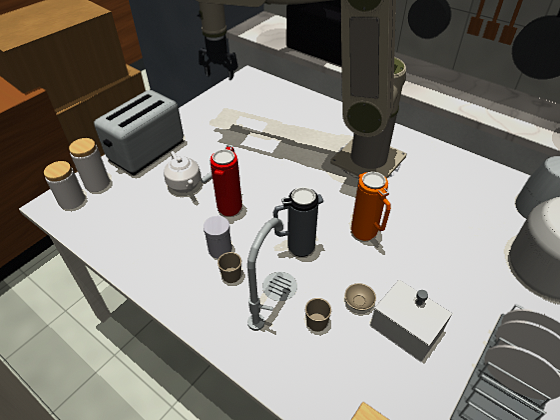

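View pics/top0.png

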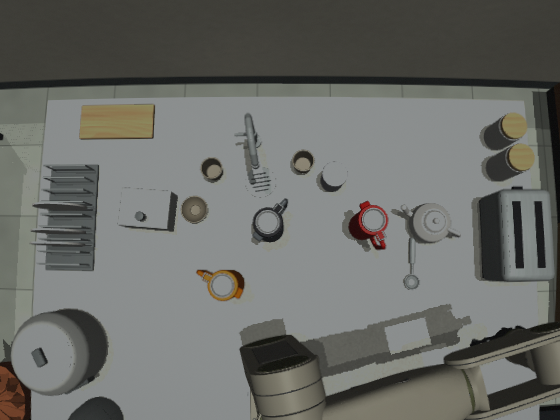

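The top picture shows three pitcher-shaped things: dark grey at (268,224), orange at (223,285) and red at (370,222). Only the dark-grey one fits the description, and its handle points up and right, towards the tap. The drain plate is at (261,181), with the tap neck above it. In the scene picture the grey pitcher's lid is at (303,195) and the drain plate at (280,286).

Run:
```python
from h import *
T=np.load("top0.npz");S=np.load("scene0.npz")
im=T["im"]
crop=cv2.resize(im[100:260,180:400],None,fx=3.5,fy=3.5,interpolation=cv2.INTER_CUBIC)
cv2.imwrite("pics/crop0.png",crop[...,::-1])
W=T["W"]
for nm,A,(c,r) in(("top",T,(268,224)),("scene",S,(303,195))):
    W=A["W"];I=A["im"].astype(int)
    print(nm,"at lid",W[r,c])
    m=np.zeros(W.shape[:2],bool);m[r-25:r+25,c-25:c+25]=1
    # lid height points
    l=m&(W[...,2]>205)&(W[...,2]<250)
    wd=l&(I.min(-1)>110)
    q=W[wd];print("white n",wd.sum(),"median",np.median(q,0),"minmax mid",(q.min(0)+q.max(0))/2,"span",np.ptp(q,axis=0))
    e=cv2.minEnclosingCircle(q[:,:2].astype(np.float32));print("circ",e)
    hd=l&~wd; q=W[hd];print("dark n",hd.sum(),q.min(0),q.max(0))
# neck
for nm,A in(("top",T),("scene",S)):
    W=A["W"]
    m=(W[...,2]>255)&(W[...,2]<345)&(W[...,0]>480)&(W[...,0]<900)&(abs(W[...,1]-60)<150)
    q=W[m];o=np.argsort(q[:,0]);q=q[o]
    print(nm,"neck n",len(q))
    for k in np.array_split(q,8):print(k.mean(0).round(0),k[:,2].max().round(0))
# heights of things
W=T["W"]
m=((W[...,2]>20)&(W[...,0]>200)).astype(np.uint8)
n,lab,st,ce=cv2.connectedComponentsWithStats(m)
for i in range(1,n):
    if st[i,4]>60:
        q=W[lab==i];print(ce[i].round(0),st[i,4],"x",q[:,0].min().round(),q[:,0].max().round(),"y",q[:,1].min().round(),q[:,1].max().round(),"z",q[:,2].max().round())
```

```text
top at lid [505.33887256  46.98908372 233.24506148]
white n 374 median [513.48167159  47.36022896 230.01872408] minmax mid [529.88790661  43.10449423 223.42639132] span [100.78872213  75.53289222  33.82864256]
circ ((532.7138061523438, 35.76219940185547), 56.465938568115234)
dark n 515 [458.76182207  -3.32422926 205.78425961] [580.35213869  93.55821755 240.1120875 ]
scene at lid [508.93845199  45.82054447 228.0267054 ]
white n 369 median [511.88835313  43.76500301 228.38586639] minmax mid [519.40678266  45.20838376 221.43811825] span [110.36209174  85.5281896   31.07166274]
circ ((519.964111328125, 39.337154388427734), 63.64622116088867)
dark n 395 [467.92805101   2.89084389 205.16384391] [576.98093034  93.22013839 235.85821799]
top neck n 408
[664.  83. 283.] 299.0
[679.  85. 303.] 321.0
[694.  87. 317.] 329.0
[711.  90. 325.] 334.0
[728.  93. 329.] 336.0
[747.  96. 330.] 338.0
[768. 100. 324.] 330.0
[793. 103. 307.] 322.0
scene neck n 581
[677.  89. 279.] 315.0
[706.  93. 319.] 331.0
[736.  96. 327.] 332.0
[759.  99. 325.] 332.0
[777. 102. 318.] 327.0
[792. 105. 308.] 319.0
[805. 1
[... 812 characters left out ...]
.0 94.0 z 240.0
[ 60. 205.] 446 x 567.0 603.0 y 635.0 803.0 z 190.0
[370. 224.] 1252 x 437.0 575.0 y -291.0 -205.0 z 242.0
[429. 223.] 1491 x 462.0 589.0 y -556.0 -361.0 z 132.0
[ 63. 214.] 74 x 544.0 562.0 y 647.0 793.0 z 100.0
[ 59. 229.] 381 x 487.0 521.0 y 636.0 800.0 z 191.0
[ 62. 239.] 103 x 465.0 471.0 y 646.0 792.0 z 100.0
[ 58. 244.] 212 x 445.0 464.0 y 635.0 806.0 z 190.0
[ 62. 251.] 95 x 425.0 437.0 y 646.0 790.0 z 102.0
[ 61. 264.] 101 x 384.0 395.0 y 647.0 792.0 z 101.0
[223. 284.] 1024 x 292.0 376.0 y 120.0 255.0 z 241.0
[ 60. 320.] 1078 x 200.0 245.0 y 604.0 781.0 z 224.0
[514. 343.] 2563 x 200.0 262.0 y -632.0 -333.0 z 655.0
[290. 357.] 1590 x 200.0 220.0 y -65.0 38.0 z 750.0
```

View pics/crop0.png

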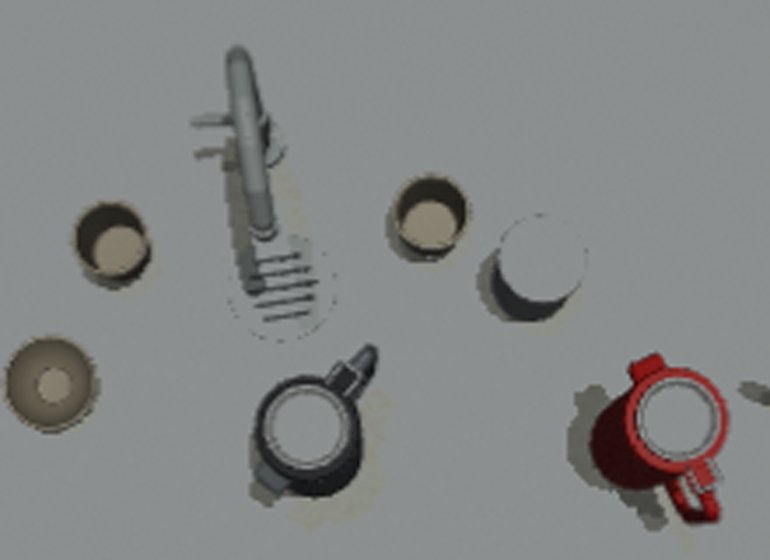

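The crop confirms the dark-grey pitcher: its dish is at crop (307,428), and the handle points up and right. The drain plate circle is centred at crop (283,288), with the neck running along the top and its end at (265,232).

```bash
cat >> h.py <<'E'
from scipy.spatial.transform import Rotation as Ro
def ray(p,px,z):
    n=cv2.undistortPoints(np.array(px,float).reshape(-1,1,2),np.array(p["camera_matrix"]),np.array(p["dist_coeffs"])).reshape(-1,2)
    d=np.c_[n,np.ones(len(n))]@Ro.from_quat(p["rotation"]).as_matrix().T
    return np.array(p["xyz"])+d*((z-p["xyz"][2])/d[:,2])[:,None]
E
python3 - <<'E'
from h import *
p=ctrl.camera_params("top");ps=ctrl.camera_params("scene")
print("dish top",ray(p,[267.7,222.3],235),"plate",ray(p,[260.9,182.3],0))
print("dish scene",ray(ps,[303,195],235),"plate",ray(ps,[280,286],0))
for n,cr,px,z in(("top",(100,260,180,400),p,0),("scene",(150,330,230,360),ps,235)):
    im=np.load(n+"0.npz")["im"];a,b,c,d=cr
    g=cv2.resize(cv2.cvtColor(im[a:b,c:d],cv2.COLOR_RGB2GRAY),None,fx=4,fy=4,interpolation=cv2.INTER_CUBIC)
    if n=="top":
        # dish: bright blob inside dark pitcher
        h=cv2.HoughCircles(g,cv2.HOUGH_GRADIENT,1.5,20,param1=80,param2=25,minRadius=35,maxRadius=75)
        for q in h[0][:14]:
            u=[c+(q[0]-1.5)/4,a+(q[1]-1.5)/4];print(np.round(u,1),q[2]/4,ray(px,u,0)[0].round(),ray(px,u,235)[0].round())
# body points of pitcher below lid, scene cam: fit circle r=44
W=np.load("scene0.npz")["W"];I=np.load("scene0.npz")["im"].astype(int)
m=(I.max(-1)<90)&(W[...,2]>40)&(W[...,2]<75)&(abs(W[...,0]-510)<70)&(abs(W[...,1]-45)<70)
q=W[m][:,:2]
from scipy.optimize import least_squares
r=least_squares(lambda c:np.hypot(*(q-c).T)-44,[500,40],loss="soft_l1",f_scale=2);print("body axis",r.x,len(q),abs(r.fun).mean())
# pitcher body low in top lid
W=np.load("top0.npz")["W"]
m=(W[...,2]>150)&(W[...,2]<214)&(np.hypot(W[...,0]-510,W[...,1]-45)>60)&(np.hypot(W[...,0]-510,W[...,1]-45)<100)
print("handle/lip pts",W[m].round()[:40:4])
# plate slots in scene: dark pixels at z~0
W=np.load("scene0.npz")["W"]
for nn in("scene","top"):
    A=np.load(nn+"0.npz");W=A["W"];I=A["im"].astype(int).mean(-1)
    m=(abs(W[...,2])<12)&(np.hypot(W[...,0]-625,W[...,1]-65)<60)
    med=np.median(I[m]);d=m&(I<med-40);print(nn,"slots mean",W[d].mean(0),(W[d].min(0)+W[d].max(0))/2,d.sum())
E
```

```text
dish top [[509.95809626  47.79774602 235.        ]] plate [[666.586586    80.82563613   0.        ]]
dish scene [[514.88536253  49.75727122 235.        ]] plate [[670.78790208  85.71409358   0.        ]]
[373.7 219.4] 11.9375 [ 543. -293.    0.] [ 519. -250.  235.]
[211.3 168.1] 10.25 [715. 248.   0.] [665. 211. 235.]
[268.7 226.2] 15.65 [520.  54.   0.] [499.  45. 235.]
[193.3 209.3] 12.0125 [575. 305.   0.] [546. 259. 235.]
[302.8 160.6] 10.025 [741. -59.   0.] [687. -51. 235.]
[266.4 221.3] 10.175 [536.  61.   0.] [513.  51. 235.]
[363.2 226.9] 15.237499 [ 518. -257.    0.] [ 497. -220.  235.]
[368.8 225.1] 18.125 [ 524. -276.    0.] [ 503. -236.  235.]
[334.3 172.9] 12.65 [ 699. -164.    0.] [ 651. -141.  235.]
[378.9 222.4] 16.0625 [ 533. -310.    0.] [ 510. -265.  235.]
[356.8 225.8] 15.237499 [ 522. -236.    0.] [ 501. -202.  235.]
[374.1 224.7] 15.65 [ 526. -294.    0.] [ 504. -251.  235.]
[264.6 198.8] 18.5375 [611.  68.   0.] [577.  57. 235.]
[270.6 217.9] 16.8875 [547.  48.   0.] [522.  40. 235.]
body axis [513.34126984  47.88930504] 197 1.086489593530402
handle/lip pts [[580.   5. 207.]
 [578.   8. 203.]
 [578.  -3. 205.]
 [574.   5. 211.]
 [576.  -6. 196.]
 [571.  -0. 212.]
 [568.  11. 212.]
 [569.  -0. 206.]
 [566.   8. 208.]
 [572.  -3. 164.]]
scene slots mean [654.41534205  72.20784846  -0.73203387] [ 6.27165341e+02  6.48765122e+01 -5.52839329e-01] 201
top slots mean [659.75074009  80.16988244   1.36385084] [634.14814387  80.40967776   0.86079354] 78
```

```bash
cat >> h.py <<'E'
def go(x,y,z,psi=0.219):
    """fractions for the move: tool y to world angle psi"""
    s=ctrl.read_state();R=Ro.from_quat(s["ee_rot"]).as_matrix()
    d=R.T@(np.array([x,y,z])-s["tcp_pos"])/150
    a=np.arctan2(R[1,1],R[0,1]);t=-((psi-a+np.pi)%(2*np.pi)-np.pi)/np.pi
    print("t",s["time"],"tcp",s["tcp_pos"].round(1),"psi",a.round(3),"shift",d.round(3),"turn",t.round(3),"F",s["wrist_force"].round(1),"q",s["qpos"].round(2))
E
python3 - <<'E'
from h import *
im=np.load("scene0.npz")["im"]
cv2.imwrite("pics/grip.png",cv2.resize(im[0:90,160:270],None,fx=5,fy=5,interpolation=cv2.INTER_CUBIC)[...,::-1])
s=ctrl.read_state();R=Ro.from_quat(s["ee_rot"]).as_matrix()
p=ctrl.camera_params("wrist");print("cam in tool",R.T@(p["xyz"]-s["tcp_pos"]))
go(250,-450,250)
E
```

```text
cam in tool [ 8.15623607e+01  9.10326804e-02 -1.42545772e+02]
t 0.1 tcp [ 190.3 -568.5  230.3] psi -1.248 shift [ 0.628 -0.623 -0.13 ] turn -0.467 F [1.  0.2 0.5] q [-1.33  0.13  1.49  0.    1.52 -0.09]
```

View pics/grip.png

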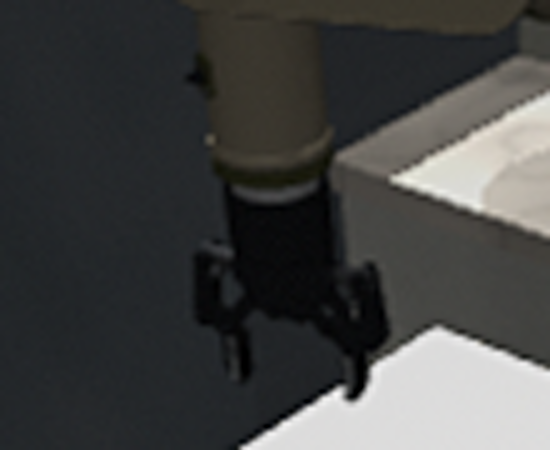

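Run:
```python
from h import *
s=ctrl.read_state();R=Ro.from_quat(s["ee_rot"]).as_matrix()
im,d,p=grab("wrist");cv2.imwrite("pics/wrist0.png",im[...,::-1])
def prof(W,nm):
    L=(W-s["tcp_pos"])@R
    m=(abs(L[...,0])<70)&(abs(L[...,1])<100)&(L[...,2]<15)&(L[...,2]>-200)
    q=L[m]
    print(nm,len(q))
    for z in range(-160,15,8):
        k=q[(q[:,2]>=z)&(q[:,2]<z+8)]
        if len(k)>1:print(z,z+8,len(k),"x",k[:,0].min().round(),k[:,0].max().round(),"y",k[:,1].min().round(),k[:,1].max().round())
prof(np.load("scene0.npz")["W"],"scene"); prof(cloud(d,p),"wrist")
```

```text
scene 1012
-160 -152 46 x -14.0 40.0 y -38.0 21.0
-152 -144 47 x -8.0 41.0 y -36.0 23.0
-144 -136 41 x -1.0 38.0 y -38.0 28.0
-136 -128 42 x -7.0 42.0 y -37.0 19.0
-128 -120 11 x -2.0 35.0 y -63.0 3.0
-120 -112 64 x -16.0 15.0 y -67.0 65.0
-112 -104 90 x -12.0 25.0 y -71.0 63.0
-104 -96 76 x -11.0 26.0 y -72.0 67.0
-96 -88 54 x -7.0 25.0 y -71.0 66.0
-88 -80 57 x -17.0 22.0 y -71.0 70.0
-80 -72 74 x -16.0 24.0 y -75.0 68.0
-72 -64 51 x -12.0 22.0 y -75.0 72.0
-64 -56 42 x -7.0 17.0 y -74.0 73.0
-56 -48 16 x -9.0 17.0 y -60.0 54.0
-48 -40 18 x -14.0 13.0 y -54.0 56.0
-40 -32 23 x -11.0 14.0 y -55.0 57.0
-32 -24 23 x -7.0 13.0 y -58.0 51.0
-24 -16 15 x -7.0 15.0 y -53.0 55.0
-16 -8 4 x -7.0 7.0 y -48.0 51.0
wrist 34755
-88 -80 5666 x 7.0 19.0 y -66.0 68.0
-80 -72 8054 x 4.0 19.0 y -72.0 73.0
-72 -64 9247 x -10.0 18.0 y -75.0 75.0
-64 -56 3795 x -11.0 16.0 y -75.0 74.0
-56 -48 1520 x -2.0 14.0 y -64.0 65.0
-48 -40 1850 x -11.0 13.0 y -56.0 57.0
-40 -32 1784 x -11.0 13.0 y -57.0 57.0
-32 -24 1520 x -11.0 13.0 y -56.0 57.0
-24 -16 1133 x -11.0 13.0 y -56.0 56.0
-16 -8 185 x -10.0 11.0 y -49.0 50.0
```

View pics/wrist0.png

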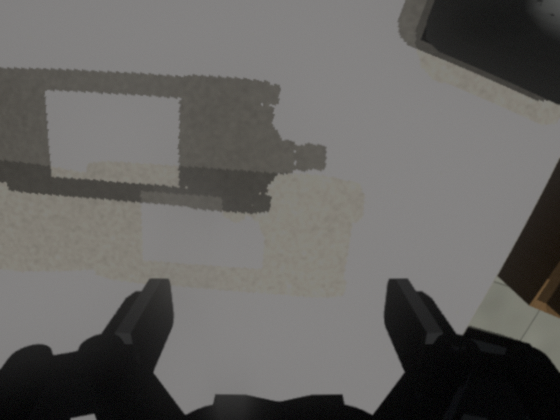

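Run:
```python
from h import *
s=ctrl.read_state();R=Ro.from_quat(s["ee_rot"]).as_matrix()
im,d,p=grab("wrist")
Q=[]
for W in(np.load("scene0.npz")["W"],cloud(d,p)):
    L=(W-s["tcp_pos"])@R
    m=(abs(L[...,0])<70)&(abs(L[...,1])<100)&(L[...,2]<15)&(L[...,2]>-220);Q.append(L[m])
q=np.vstack(Q);q[:,1]=abs(q[:,1])
for z in range(-76,-40,2):
    k=q[(q[:,2]>=z)&(q[:,2]<z+2)];print(z,"y98",np.percentile(k[:,1],99).round(1),end="; ")
print()
for y in range(0,80,5):
    o=[]
    for a,b in((-220,-128),(-128,-90),(-90,-64),(-64,-52),(-50,-10)):
        k=q[(q[:,1]>=y)&(q[:,1]<y+5)&(q[:,2]>=a)&(q[:,2]<b)]
        o.append(np.percentile(k[:,0],97).round(0) if len(k)>2 else None)
    print("y",y,"xmax by z-band[-220,-128,-90,-64|-52 ; tip]",o)
```

```text
-76 y98 69.9; -74 y98 71.7; -72 y98 73.1; -70 y98 73.2; -68 y98 73.0; -66 y98 73.4; -64 y98 73.7; -62 y98 72.8; -60 y98 71.0; -58 y98 65.9; -56 y98 62.9; -54 y98 55.9; -52 y98 49.0; -50 y98 49.4; -48 y98 55.5; -46 y98 56.1; -44 y98 56.0; -42 y98 55.9; 
y 0 xmax by z-band[-220,-128,-90,-64|-52 ; tip] [np.float64(45.0), np.float64(27.0), np.float64(13.0), None, None]
y 5 xmax by z-band[-220,-128,-90,-64|-52 ; tip] [np.float64(45.0), np.float64(29.0), np.float64(13.0), None, None]
y 10 xmax by z-band[-220,-128,-90,-64|-52 ; tip] [np.float64(40.0), np.float64(24.0), np.float64(13.0), None, None]
y 15 xmax by z-band[-220,-128,-90,-64|-52 ; tip] [np.float64(40.0), np.float64(25.0), np.float64(18.0), None, None]
y 20 xmax by z-band[-220,-128,-90,-64|-52 ; tip] [np.float64(40.0), np.float64(22.0), np.float64(19.0), None, None]
y 25 xmax by z-band[-220,-128,-90,-64|-52 ; tip] [np.float64(38.0), np.float64(21.0), np.float64(19.0), None, None]
y 30 xmax by z-band[-220,-128,-90,-64|-52 ; tip] [np.float64(27.0), np.float64(17.0), np.float64(19.0), None, None]
y 35 xmax by z-band[-220,-128,-90,-64
[... 363 characters left out ...]
12.0)]
y 50 xmax by z-band[-220,-128,-90,-64|-52 ; tip] [None, np.float64(13.0), np.float64(13.0), np.float64(15.0), np.float64(8.0)]
y 55 xmax by z-band[-220,-128,-90,-64|-52 ; tip] [None, np.float64(14.0), np.float64(13.0), np.float64(13.0), np.float64(8.0)]
y 60 xmax by z-band[-220,-128,-90,-64|-52 ; tip] [None, np.float64(14.0), np.float64(13.0), np.float64(13.0), None]
y 65 xmax by z-band[-220,-128,-90,-64|-52 ; tip] [None, np.float64(16.0), np.float64(14.0), np.float64(15.0), None]
y 70 xmax by z-band[-220,-128,-90,-64|-52 ; tip] [None, np.float64(15.0), np.float64(14.0), np.float64(14.0), None]
y 75 xmax by z-band[-220,-128,-90,-64|-52 ; tip] [None, None, np.float64(22.0), None, None]
```

Run:
```python
from h import *
s=ctrl.read_state();R=Ro.from_quat(s["ee_rot"]).as_matrix()
for n in("scene","top"):
    L=(np.load(n+"0.npz")["W"]-s["tcp_pos"])@R
    for z in range(-420,-120,20):
        m=(abs(L[...,0])<150)&(L[...,1]>-150)&(L[...,1]<250)&(L[...,2]>=z)&(L[...,2]<z+20);k=L[m]
        if len(k)>3:print(n,z,len(k),"x",k[:,0].min().round(),k[:,0].max().round(),"y",k[:,1].min().round(),np.percentile(k[:,1],98).round())
go(260,-450,250)
```

```text
scene -340 144 x 65.0 83.0 y -149.0 -19.0
scene -320 54 x 41.0 74.0 y -111.0 15.0
scene -300 134 x -1.0 48.0 y -46.0 26.0
scene -280 153 x -14.0 47.0 y -45.0 28.0
scene -260 149 x -12.0 48.0 y -45.0 30.0
scene -240 126 x -17.0 47.0 y -42.0 25.0
scene -220 138 x -16.0 47.0 y -45.0 31.0
scene -200 90 x -14.0 48.0 y -44.0 27.0
scene -180 126 x -20.0 45.0 y -39.0 28.0
scene -160 117 x -14.0 41.0 y -38.0 22.0
scene -140 72 x -7.0 42.0 y -63.0 19.0
top -420 1777 x -62.0 77.0 y -150.0 -3.0
top -400 848 x -45.0 79.0 y -150.0 4.0
top -380 559 x -44.0 77.0 y -150.0 18.0
top -360 392 x -43.0 77.0 y -149.0 31.0
top -340 322 x -45.0 77.0 y -150.0 7.0
top -320 110 x -43.0 67.0 y -57.0 -10.0
top -300 50 x -23.0 15.0 y -43.0 -37.0
top -280 38 x -29.0 9.0 y -43.0 -31.0
top -260 29 x -27.0 2.0 y -43.0 -33.0
top -240 18 x -26.0 -4.0 y -43.0 -35.0
top -220 60 x -36.0 44.0 y -43.0 18.0
top -200 25 x -28.0 43.0 y -40.0 16.0
top -180 27 x 28.0 37.0 y -28.0 3.0
top -160 44 x 24.0 38.0 y -30.0 8.0
top -140 27 x 21.0 37.0 y -34.0 13.0
t 0.2 tcp [ 190.3 -568.7  230.6] psi -1.248 shift [ 0.692 -0.603 -0.128] turn -0.467 F [-0.5 -0.   0.3] q [-1.33  0.13  1.49 -0.    1.52 -0.09]
```

arm_command(targets=[1, 0.03, -0.03, -0.04, -0.02, 1, 0.1, -0.09, -0.1, -0.07, 1, 0.18, -0.16, -0.15, -0.11, 1, 0.26, -0.23, -0.2, -0.15, 1, 0.34, -0.3, -0.25, -0.19, 1, 0.42, -0.37, -0.3, -0.24, 1, 0.5, -0.44, -0.33, -0.28, 1, 0.57, -0.5, -0.33, -0.33, 1, 0.63, -0.55, -0.33, -0.37, 1, 0.67, -0.59, -0.33, -0.42, 1, 0.69, -0.6, -0.33, -0.455, 1, 0.69, -0.6, -0.33, -0.467, 1, 0.69, -0.6, -0.33, -0.467])

```text
time: 1.5
tcp_pos: [260.0, -450.6, 280.7]
ee_rot: [0.625, 0.78, 0.0, -0.0]
wrist_force: [0.7, 0.4, 0.0]
width: 84.9
grasp_force: 0.0
```

```bash
python3 -c "
from h import *
go(310,-310,280)"
```

```text
t 1.5 tcp [ 260.  -450.6  280.7] psi 0.22 shift [0.842 0.53  0.005] turn 0.0 F [0.7 0.4 0. ] q [-1.15 -0.1   1.63 -0.    1.61 -1.37]
```

arm_command(targets=[1, 0.05, 0.05, 0, 0, 1, 0.17, 0.17, 0, 0, 1, 0.33, 0.32, 0, 0, 1, 0.5, 0.47, 0, 0, 1, 0.67, 0.63, 0, 0, 1, 0.82, 0.78, 0, 0, 1, 0.92, 0.87, 0, 0, 1, 0.96, 0.9, 0, 0, 1, 0.96, 0.9, 0, 0])

```text
time: 2.4
tcp_pos: [360.8, -280.1, 280.9]
ee_rot: [0.625, 0.781, -0.0, 0.0]
wrist_force: [0.2, 0.4, 0.2]
width: 85.5
grasp_force: 0.0
```

arm_command(targets=[1, 0.05, 0.01, 0, 0, 1, 0.17, 0.04, 0, 0, 1, 0.33, 0.08, 0, 0, 1, 0.5, 0.13, 0, 0, 1, 0.67, 0.17, 0, 0, 1, 0.82, 0.21, 0, 0, 1, 0.92, 0.24, 0, 0, 1, 0.96, 0.25, 0, 0, 1, 0.96, 0.25, 0, 0])

```text
time: 3.3
tcp_pos: [365.6, -132.3, 280.9]
ee_rot: [0.626, 0.78, -0.0, 0.0]
wrist_force: [-0.7, -0.3, -0.2]
width: 85.4
grasp_force: 0.0
```

```bash
python3 -c "
from h import *
go(372,17,280)"
```

```text
t 3.3 tcp [ 365.6 -132.3  280.9] psi 0.219 shift [0.962 0.258 0.005] turn 0.0 F [-0.7 -0.3 -0.2] q [-0.48 -0.48  1.94 -0.    1.68 -0.7 ]
```

arm_command(targets=[1, 0.05, 0.01, 0, 0, 1, 0.17, 0.04, 0, 0, 1, 0.33, 0.08, 0, 0, 1, 0.5, 0.13, 0, 0, 1, 0.67, 0.17, 0, 0, 1, 0.82, 0.21, 0, 0, 1, 0.92, 0.24, 0, 0, 1, 0.96, 0.26, 0, 0, 1, 0.96, 0.26, 0, 0, 1, 0.96, 0.26, 0.1, 0, 1, 0.96, 0.26, 0.3, 0, 1, 0.96, 0.26, 0.5, 0, 1, 0.96, 0.26, 0.7, 0, 1, 0.96, 0.26, 0.9, 0, 1, 0.96, 0.26, 0.96, 0, 1, 0.96, 0.26, 0.96, 0])

```text
time: 4.9
tcp_pos: [371.0, 16.3, 134.9]
ee_rot: [0.626, 0.78, -0.001, -0.002]
wrist_force: [0.6, -0.2, 0.9]
width: 85.5
grasp_force: 0.0
```

Run:
```python
from h import *
im,d,p=grab("top");cv2.imwrite("pics/top1.png",cv2.resize(im[100:340,150:420],None,fx=2.4,fy=2.4)[...,::-1])
im2,d2,p2=grab("scene");cv2.imwrite("pics/scene1.png",cv2.resize(im2[130:330,210:420],None,fx=2.8,fy=2.8)[...,::-1])
go(372,17,-9)
print(ctrl.camera_params("wrist")["xyz"])
```

```text
t 5.0 tcp [373.   16.4 137.7] psi 0.218 shift [ 0.006 -0.007  0.978] turn -0.0 F [-0.   0.1  0.5] q [-0.09 -0.47  2.2  -0.    1.42 -0.31]
[356.10537123  95.45413081 280.28664867]
```

View pics/scene1.png

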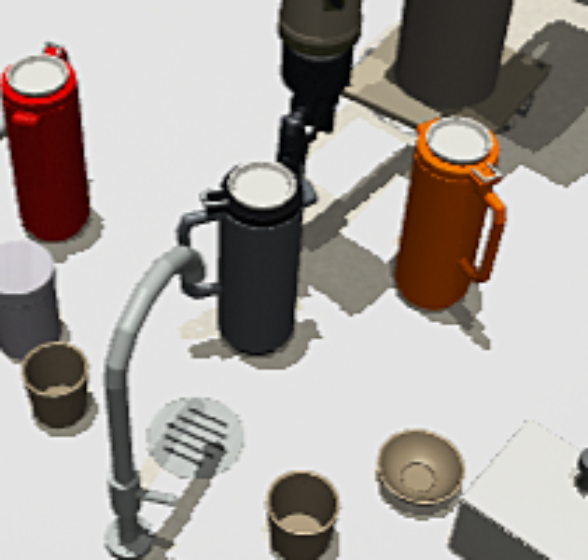

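The hand is standing behind the grey pitcher (lid at crop (262,185)), on the side away from the tap, with clear space around it. The orange pitcher at (445,215) stays clear to the side.

The gripper's knuckles stick out about 17 mm past the fingertip backs, from about 45 mm above the tips. I'll therefore go as low as I can, so the contact stays below the tipping height.

arm_command(targets=[1, 0, 0, 0.1, 0, 1, 0, 0, 0.25, 0, 1, 0, 0, 0.4, 0, 1, 0, 0, 0.55, 0, 1, 0, 0, 0.7, 0, 1, 0, 0, 0.8, 0, 1, 0, 0, 0.88, 0, 1, 0, 0, 0.93, 0, 1, 0, 0, 0.95, 0, 1, 0, 0, 0.95, 0, 1, 0, 0, 0.95, 0])

```text
time: 6.1
tcp_pos: [373.3, 16.7, -4.8]
ee_rot: [0.626, 0.78, 0.0, 0.001]
wrist_force: [1.1, -0.8, 0.9]
width: 85.4
grasp_force: 0.0
```

Run:
```python
from h import *
s=ctrl.read_state();R=Ro.from_quat(s["ee_rot"]).as_matrix()
im,d,p=grab("wrist");W=cloud(d,p);L=(W-s["tcp_pos"])@R
m=(abs(L[...,0])<16)&(abs(L[...,1])<90)&(L[...,2]>-125)&(L[...,2]<12)
q=W[m];l=L[m]
k=abs(l[:,1])<80
f=k&(abs(l[:,1])>40)&(abs(l[:,1])<60)&(q[:,2]<60)&(q[:,2]>3)
print("finger lowest world z",np.percentile(q[f][:,2],[0,1,3]), f.sum())
for z in range(34,100,4):
    kk=k&(q[:,2]>=z)&(q[:,2]<z+4)&(l[:,1]>0)
    if kk.sum()>5:print("world z",z,"ymax",np.percentile(l[kk][:,1],99).round(1))
go(372,17,-9)
```

```text
finger lowest world z [ 7.58997451 10.32935408 12.52135693] 11132
world z 34 ymax 56.6
world z 38 ymax 56.8
world z 42 ymax 49.7
world z 46 ymax 55.5
world z 50 ymax 68.2
world z 54 ymax 73.5
world z 58 ymax 73.9
world z 62 ymax 73.8
world z 66 ymax 72.8
world z 70 ymax 70.2
world z 74 ymax 67.6
world z 78 ymax 65.5
t 6.15 tcp [373.3  16.7  -4.8] psi 0.219 shift [ 0.004 -0.008  0.028] turn 0.0 F [-0.2 -0.1 -0.2] q [-0.09 -0.24  2.31  0.    1.08 -0.31]
```

arm_command(targets=[1, 0, 0, 0.02, 0, 1, 0, 0.01, 0.038, 0, 1, 0, 0.04, 0.038, 0, 1, 0, 0.07, 0.038, 0, 1, 0, 0.1, 0.038, 0, 1, 0, 0.12, 0.038, 0, 1, 0, 0.135, 0.038, 0, 1, 0, 0.15, 0.038, 0, 1, 0, 0.165, 0.038, 0, 1, 0, 0.18, 0.038, 0, 1, 0, 0.195, 0.038, 0, 1, 0, 0.21, 0.038, 0, 1, 0, 0.225, 0.038, 0, 1, 0, 0.225, 0.038, 0])

```text
time: 7.55
tcp_pos: [405.7, 24.2, -11.4]
ee_rot: [0.626, 0.78, 0.0, 0.0]
wrist_force: [-0.9, -0.2, -0.5]
width: 85.6
grasp_force: 0.3
```

```bash
cat >> h.py <<'E'
from scipy.optimize import least_squares
def pitcher(guess,tag=None):
    """axis at low and high bands (scene camera) and lid dish from depth in both views"""
    im,d,p=grab("scene");W=cloud(d,p);I=im.astype(int);out={}
    if tag: cv2.imwrite(f"pics/{tag}.png",cv2.resize(im[130:330,210:420],None,fx=2.8,fy=2.8)[...,::-1])
    for a,b in((30,75),(85,135),(140,190)):
        m=(I.max(-1)<95)&(np.ptp(I,axis=-1)<25)&(W[...,2]>a)&(W[...,2]<b)&(np.hypot(W[...,0]-guess[0],W[...,1]-guess[1])<54)
        q=W[m][:,:2]
        if len(q)>20:
            r=least_squares(lambda c:np.hypot(*(q-c).T)-44,guess,loss="soft_l1",f_scale=2);print("axis at z",(a+b)/2,r.x.round(1),len(q))
    for n in("scene","top"):
        if n=="top":im,d,p=grab("top")
        W=cloud(d,p);I=im.astype(int)
        m=(I.min(-1)>110)&(np.ptp(I,axis=-1)<30)&(W[...,2]>218)&(W[...,2]<245)&(np.hypot(W[...,0]-guess[0],W[...,1]-guess[1])<36)
        q=W[m];print(n,"dish mean",q.mean(0).round(1),"circ",cv2.minEnclosingCircle(q[:,:2].astype(np.float32)),len(q))
E
python3 - <<'E'
from h import *
pitcher([520,50]); go(558,57,-10)
E
```

```text
axis at z 52.5 [521.6  49.6] 257
axis at z 110.0 [521.6  49.5] 319
axis at z 165.0 [521.5  50. ] 337
scene dish mean [518.   48.8 229.1] circ ((520.0910034179688, 51.28071212768555), 35.28731155395508) 327
top dish mean [520.2  51.7 229.9] circ ((520.5507202148438, 51.45330047607422), 33.155174255371094) 358
t 7.65 tcp [405.6  24.2 -11.4] psi 0.219 shift [-0.007  1.039 -0.009] turn 0.0 F [-0.1 -1.1 -1.1] q [-0.07 -0.12  2.22  0.    1.04 -0.29]
```

The pitcher moved about 10 mm with no tilt, as the axis positions at all three heights agree. I'll keep pushing.

arm_command(targets=[1, 0, 0.02, -0.004, 0, 1, 0, 0.05, -0.004, 0, 1, 0, 0.085, -0.004, 0, 1, 0, 0.12, -0.004, 0, 1, 0, 0.155, -0.004, 0, 1, 0, 0.19, -0.004, 0, 1, 0, 0.225, -0.004, 0, 1, 0, 0.26, -0.004, 0, 1, 0, 0.295, -0.004, 0, 1, 0, 0.33, -0.004, 0, 1, 0, 0.365, -0.004, 0, 1, 0, 0.4, -0.004, 0, 1, 0, 0.435, -0.004, 0, 1, 0, 0.47, -0.004, 0, 1, 0, 0.505, -0.004, 0, 1, 0, 0.54, -0.004, 0, 1, 0, 0.575, -0.004, 0, 1, 0, 0.61, -0.004, 0, 1, 0, 0.635, -0.004, 0, 1, 0, 0.65, -0.004, 0])

```text
time: 9.65
tcp_pos: [501.0, 45.4, -10.8]
ee_rot: [0.626, 0.78, 0.0, 0.0]
wrist_force: [-1.6, -0.3, -1.3]
width: 85.8
grasp_force: 0.6
```

Run:
```python
from h import *
pitcher([617,72],"scene2"); go(558,57,-10)
```

```text
axis at z 52.5 [616.5  71.1] 252
axis at z 110.0 [617.2  71.2] 321
axis at z 165.0 [617.6  71.2] 345
scene dish mean [611.   73.4 229. ] circ ((615.643798828125, 73.73295593261719), 35.52956008911133) 315
top dish mean [617.6  72.5 230. ] circ ((617.5480346679688, 72.67198181152344), 33.377079010009766) 355
t 9.75 tcp [501.   45.4 -10.8] psi 0.219 shift [-0.007  0.388 -0.005] turn 0.0 F [-1.2 -0.7 -1. ] q [-0.01  0.14  1.95 -0.    1.05 -0.23]
```

View pics/scene2.png

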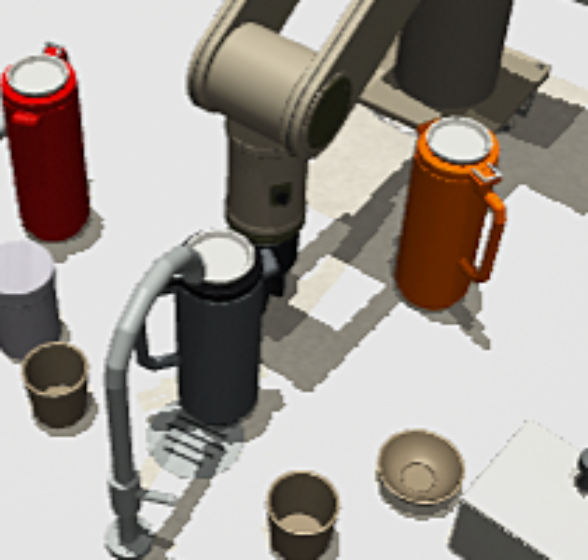

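The pitcher stands upright at (617,72), with its lid at crop (222,258) just short of the outlet. It has about 51 mm left to go along the push line.

arm_command(targets=[1, 0, 0.02, -0.002, 0, 1, 0, 0.05, -0.002, 0, 1, 0, 0.08, -0.002, 0, 1, 0, 0.11, -0.002, 0, 1, 0, 0.14, -0.002, 0, 1, 0, 0.17, -0.002, 0, 1, 0, 0.2, -0.002, 0, 1, 0, 0.225, -0.002, 0, 1, 0, 0.25, -0.002, 0, 1, 0, 0.27, -0.002, 0, 1, 0, 0.29, -0.002, 0, 1, 0, 0.305, -0.002, 0, 1, 0, 0.318, -0.002, 0, 1, 0, 0.328, -0.002, 0, 1, 0, 0.335, -0.002, 0, 1, 0, 0.34, -0.002, 0, 1, 0, 0.34, -0.002, 0])

```text
time: 11.45
tcp_pos: [550.5, 56.5, -10.5]
ee_rot: [0.626, 0.78, 0.0, 0.0]
wrist_force: [-1.8, 0.2, -1.7]
width: 85.4
grasp_force: 0.4
```

Run:
```python
from h import *
pitcher([667,83],"scene3"); go(558,57,-10)
im,d,p=grab("top");W=cloud(d,p)
cv2.imwrite("pics/top3.png",cv2.resize(im[110:250,190:350],None,fx=4,fy=4,interpolation=cv2.INTER_CUBIC)[...,::-1])
for A in(W,np.load("top0.npz")["W"],np.load("scene0.npz")["W"]):
    m=(A[...,2]>262)&(A[...,2]<292)&(A[...,0]>640)&(A[...,0]<700)&(abs(A[...,1]-85)<25);q=A[m];print("neck end",q.min(0).round(),q.max(0).round(),np.median(q,0).round(),len(q))
```

```text
axis at z 52.5 [666.2  82. ] 261
axis at z 110.0 [666.8  82.1] 336
axis at z 165.0 [666.7  82.2] 344
scene dish mean [664.9  85.6 228.7] circ ((667.0396118164062, 84.8155746459961), 34.577728271484375) 283
top dish mean [660.2  83.  230.4] circ ((665.7986450195312, 84.11328125), 33.333839416503906) 250
t 11.55 tcp [550.4  56.5 -10.5] psi 0.219 shift [-0.008  0.05  -0.004] turn 0.0 F [-1.2 -0.   0.1] q [ 0.01  0.26  1.81  0.    1.07 -0.21]
neck end [659.  74. 265.] [673.  94. 292.] [664.  85. 282.] 43
neck end [658.  74. 263.] [676.  94. 292.] [663.  82. 282.] 43
neck end [660.  78. 262.] [686.  94. 291.] [677.  91. 273.] 47
```

View pics/top3.png

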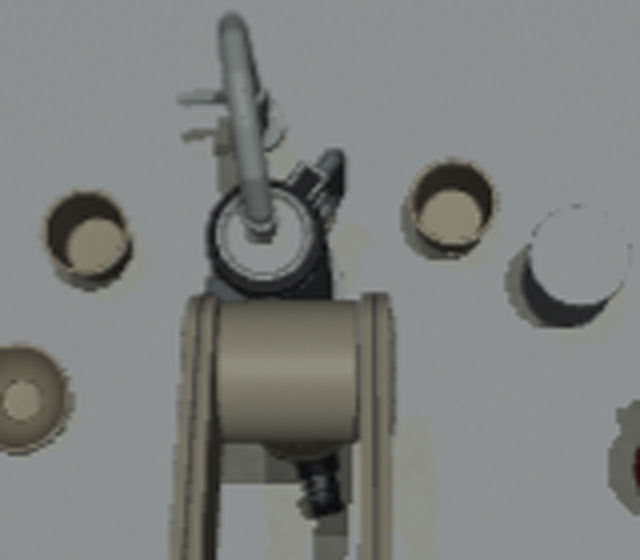

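The top view shows the neck's end at (262,230), over the white dish centred at (263,238). The measured dish centre, about (666,83), is roughly 4 mm from the outlet at about (670,84), well inside the limit. I'll draw the hand back.

arm_command(targets=[1, 0, -0.02, 0, 0, 1, 0, -0.07, -0.01, 0, 1, 0, -0.15, -0.02, 0, 1, 0, -0.25, -0.03, 0, 1, 0, -0.36, -0.05, 0, 1, 0, -0.47, -0.08, 0, 1, 0, -0.58, -0.12, 0, 1, 0, -0.67, -0.16, 0, 1, 0, -0.72, -0.19, 0, 1, 0, -0.75, -0.2, 0, 1, 0, -0.75, -0.2, 0, 1, 0, -0.75, -0.2, 0])

```text
time: 12.8
tcp_pos: [441.0, 32.0, 19.6]
ee_rot: [0.626, 0.78, 0.0, 0.0]
wrist_force: [0.2, -0.1, 0.3]
width: 85.6
grasp_force: 0.0
```

Run:
```python
from h import *
pitcher([667,83],"scene4"); go(440,30,20)
```

```text
axis at z 52.5 [666.  82.] 271
axis at z 110.0 [666.2  81.9] 332
axis at z 165.0 [665.8  82.1] 344
scene dish mean [663.6  85.8 228.8] circ ((665.6844482421875, 83.45335388183594), 33.97216796875) 277
top dish mean [659.1  82.  230. ] circ ((664.5922241210938, 84.28460693359375), 33.129356384277344) 253
t 12.9 tcp [440.9  32.   19.4] psi 0.219 shift [-0.012 -0.009 -0.004] turn 0.0 F [-0.7  0.3  0.3] q [-0.04 -0.08  2.11  0.    1.11 -0.26]
```

View pics/scene4.png

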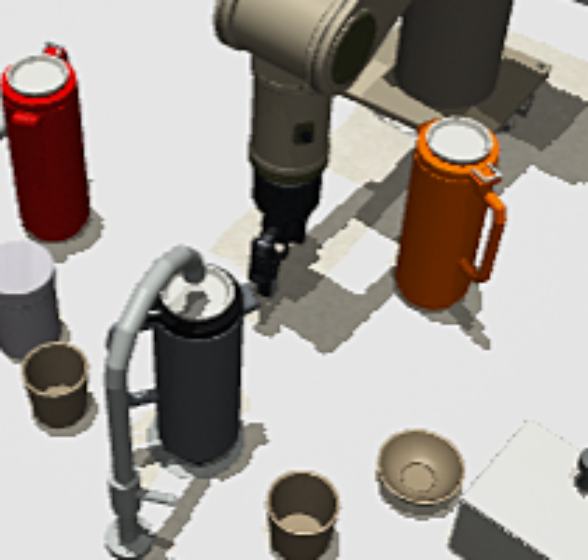

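The pitcher stands upright and still, with the outlet at (197,275) over its dish at (200,293). The hand is clear of it, and the cups and bowl in view look unmoved.

```bash
python3 -c "
from bench import ctrl
print(ctrl.sign_off())"
```

```text
the job is handed in; nothing more can be done
None
```

The dark-grey pitcher stands upright under the tap, with its dish centre about 4–5 mm from the outlet by my measurements; the hand is clear and the job is handed in (no verdict shown), but the gripper's knuckle, about 50 mm up, did the pushing rather than the fingertips, because it sticks out past them.

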